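Line up the condiments on the pass shelf

TASK

Complete the row of condiments on the low shelf: set the shaker and the jar down gently beside the mill and the bottle that already stand there, so that the row steps down in height from the end stop (mill, bottle, shaker, jar), all upright on the board with their backs close to the rear rail. Close it by gently sliding the bookend up against the jar until the row is snug, with no gaps left, and let go. Knock nothing over and leave the bowl, the ramekin and the spoon where they are.

Things in the scene. Friction and masses are not known exactly. Their poses are not given: they have to be found in the camera images.
- shelf: Low shelf fixed to the counter: dark wooden board 110 mm (x) by 420 mm (y), its top 50 mm above the counter, on two feet; no front rail. Origin: on the counter under the board's centre; z up, x to the rear, away from the robot, y along the row to the robot's left (turned by up to 0.2 rad).
- end_stop (a point): The end stop at the shelf's +y end: an upright wooden plate 10 mm thick, 90 mm high above the board. This point: foot of its inner face, on the board, at x = 0, y = +200 mm in the shelf's frame.
- rear_rail (a point): Steel rail along the whole rear edge of the board, 8 mm thick, 14 mm high above the board. This point: foot of its inner (front) face, on the board, at x = +47 mm, y = 0 in the shelf's frame.
- bookend (a joint): Steel bookend sliding along shelf y with about 2 N friction; stays where left. Value in m: its upright face (50 mm high, turned to the end stop) is at shelf y = -150 mm + value; range 0 to 0.17, starts at 0 to 0.04, grows towards the end stop; reads 0.128 with the whole row touching from end stop to bookend. Pushing the row together takes about 5 to 15 N.
- bookend_tab (a point): Centre of the top of the bookend's upright black grip tab: 20 mm (shelf x) by 16 mm (shelf y), top 90 mm above the board; the upper 35 mm stand clear above the bookend's plate. The tab's centre is 30 mm behind (shelf -y) the bookend's face and at x = 0 in the shelf's frame. It can be pinched from above across the shelf's x, or pushed.
- mill: Wooden pepper mill, the tallest, round: base 52 mm diameter, waisted body, small knob on top, 140 mm high, 0.2 kg. Origin: centre of its underside. Already standing loose on the shelf, first from the end stop, up to 10 mm from it.
- bottle: Green glass oil bottle, round: 54 mm diameter up to 65 mm, then a narrow neck with a steel cap, 120 mm high, 0.25 kg. Origin: centre of its underside. Already standing loose on the shelf, second from the end stop, with small gaps.
- shaker: Steel shaker, a 56 mm diameter cylinder up to 82 mm with a domed top (radius still 22 mm at 95 mm), 100 mm high, about 0.2 kg. Origin: centre of its underside. Starts upright on the counter in front of the shelf; belongs third in the row.
- jar: Squat ceramic jar, a 60 mm diameter cylinder up to 66 mm with a wooden lid of 54 mm diameter fixed on it, 80 mm high in all, about 0.3 kg. Origin: centre of its underside. Starts upright on the counter in front of the shelf; belongs fourth in the row.
- bowl: Bystander: open steel bowl, 100 mm across, 40 mm high, on the counter in front of the shelf. Origin: centre of its underside.
- ramekin: Bystander: open ceramic cup, 80 mm across, 45 mm high, to the left of the shelf. Origin: centre of its underside.
- spoon: Bystander: steel kitchen spoon 220 mm long lying flat on the right of the counter. Origin: under it, near the middle of its length.
Not all that is in view belongs to the job. What is shaped like the jar but yellow is not meant. There is more than one size of the bottle; the job needs the smaller.

How it is judged (in metres and radians):
At the end, for the whole second after the job is handed in: Mill, bottle, shaker, jar stand in this order from the end stop on the board, upright (0.08 rad), at rest, each within 10 mm of the rear rail; the bookend closes the row with at most 10 mm of slack in all (joint above 0.118 m), each item within -12 to +6 mm (shelf y) of its place in the closed row (value of joint bookend above 0.118 m and x of mill in the frame of shelf above 0.011 m and y of mill in the frame of shelf between 0.162 and 0.18 m and z of mill in the frame of shelf between 0.045 and 0.056 m and angle between each of mill, bottle, shaker, jar's own z axis and vertical below 0.08 rad and linear speed of each of mill, bottle, shaker, jar below 0.02 m/s and x of bottle in the frame of shelf above 0.01 m and y of bottle in the frame of shelf between 0.109 and 0.127 m and z of bottle in the frame of shelf between 0.045 and 0.056 m and x of shaker in the frame of shelf above 0.009 m and y of shaker in the frame of shelf between 0.054 and 0.072 m and z of shaker in the frame of shelf between 0.045 and 0.056 m and x of jar in the frame of shelf above 0.007 m and y of jar in the frame of shelf between -0.004 and 0.014 m and z of jar in the frame of shelf between 0.045 and 0.056 m); the robot touches nothing.
It fails at once if the bowl, the ramekin or the spoon is moved by more than 30 mm (distance of any of bowl, ramekin, spoon from where it was at the start of the episode above 0.03 m).
It fails at once if one of the four condiments is tipped by more than 0.6 rad (35 degrees) (angle between any of mill, bottle, shaker, jar's own z axis and vertical above 0.6 rad).
It fails at once if the shaker or the jar is banged down on the shelf or rammed with the bookend (more than 60 N) (contact force between any of shaker, jar and shelf above 60 N).
It also fails if it takes over 61 s, if anything falls off the work surface, if the arm or the gripper's body presses on something with over 40 N, if the wrist force passes 120 N, or if a joint passes its speed limit or range.

ROBOT

A 7-joint arm with a two-finger parallel gripper is mounted at the origin on the work surface. World frame = base frame: x ahead of the robot, y to its left, z up, the work surface at z = 0. Lengths are in m, angles in degrees, forces in N, time in s.
With the tool pointing down it reaches from about 0.425 to 0.875 m from the base axis. Payload 9.9 kg.
Tool frame: the origin (TCP) lies midway between the tips of the shut fingers; the grasp point (between the pads) lies 19 mm behind it; z points along the fingers, y is the line along which they close (so a half turn about z gives the same grasp; the last joint's range is limited). The gripper opens to 85 mm and grips with 20 to 120 N. Pads are 22 mm wide; open, the fingers measure 114 mm over their backs; the gripper's body (76 mm by 85 mm) begins 54 mm behind the grasp point. The pads swing forward as they close: fully open they stand 13 mm farther back than shut.
Start: joints at [-77.281, 32.985, 1.427, 82.34, -0.859, 64.687, -3.237], TCP at [0.203, 0.644, 0.194] pointing down, gripper open.
Joint ranges: [-157.87, 157.87], [-19.46, 123.44], [-87.15, 90], [11.01, 140.99], [-62.26, 242.26], [9.8, 113.94], [-161.44, 161.44]. Speed limits (degrees/s): [127.2, 127.2, 172.46, 172.46, 180, 180, 180].

INTERFACE

Orientations are given as a 3x3 rotation matrix whose columns are the frame's x, y, z axes.
In Python, from workcell import status, eyes, ctrl, nets gives the robot as it stands.
- The arm moves only by the shell command python3 -m inch 'ROWS' [OPENING] [FORCE]. ROWS is JSON, a list of rows, each an object of numbers: "dx", "dy", "dz": the shift along the tool's x, y, z in m; "roll": the turn about the tool's z in rad. In form: [{"dx": .., "dy": .., "dz": .., "roll": ..}, ...]. A call has 1 to 20 rows; each row is the pose to reach, as a shift and turn from the pose commanded when the call began, along the tool's axes at that moment; what a row does not reach only later rows make up. A row lasts 1/8 s, in which the tool goes at most 62.5 mm and 10.7 degrees, less where a joint would pass 70% of its speed; a pose out of reach is approached as far as the arm can. A call with a gripper value outside its range is refused whole. OPENING is the opening, from -1 (shut) to 1 (fully open), set as the call begins (- or left out, the last holds). The fingers move at their own pace and stop on an object; FORCE is the grip in N (left out, the last holds). Time passes only in rows, so rows that repeat a pose let the fingers close. It gives the time, the measured TCP pose, the force, the opening and the grip force at its end, in the units of the state.
- status.get_obs(): the state, without advancing time (a new reading comes with each control period).
- eyes.read_camera(name): name is "scene" or "top" or "wrist"; returns a dict with "image" (400x640x3 uint8, blue, green, red), "z_map" (400x640 float32, m along the optical axis (not along the pixel's ray), 0 where there is no reading), "intrinsics" (3x3 intrinsics, pixels), "dist_coeffs" ([k1, k2, p1, p2, k3] as OpenCV has them; the pictures are not rectified), "R" (3x3) and "t" (3): a world point X has camera coordinates R X + t; the wrist camera has in their place "T_tool_cam" (4x4, takes a point from camera to tool coordinates, whose origin is the TCP and whose axes are the flange's). Camera axes: x right, y down, z forward; pixel columns grow to the right and rows downward; lengths in m; the calibration is good to about 2 mm. A picture is of the moment at which its call begins: read the wrist's pose just before it.
- ctrl.sign_off(): hands the job in; it is judged then, once.
Trained networks look in a picture, given as the dict that the camera call returned (one of the last four; its "shot" number tells which), for a name from the list of things; names that differ only in an ending like _2 or _b are one class to them, and where a whole thing is asked for, a point or a joint stands for the part that bears it (a point fixed in the world has none). Each returns a list of dicts, best first, with "p" (0 to 1); they miss things now and then, are a little off and sometimes report something else, mostly with a low value. They report only what shows in the picture. A call takes as long as a camera call. They do not tell look-alikes from the thing itself.
- nets.outline_of(picture, label): "pixels" (400x640 bool, what is visible of it) and "location" ([column, row] in pixels, amid what is visible of it).
The state is a dict: "time_s": time; "joint_positions": joint angles; "qd": joint speeds; "joint_torque": joint torques, N m; "ee_pos": TCP position; "ee_rot": TCP orientation; "ft_force": force on the tool from outside, world axes, zero at the start; "moment": the same for the moment, N m; "width": opening from 0.0 (shut) to 1.0 (fully open); "grasp_force": force on a finger pad.
Only numpy, scipy, OpenCV 4.12 (cv2) and the standard library are available. Lean on these libraries where they do the work, as an engineer would, in place of code of your own. Each camera call takes 0.05 s, during which the arm holds its last target. There are 200 camera calls.

## Working session

There is one attempt and no reset: what is moved stays moved. The work goes in short steps, Python scripts to look and compute and a shell command to move; the robot and the scene stay as the last step left them, time stands still between calls to the robot, and variables do not carry over. Pictures are saved under pics/ and viewed, at most 13 in all, crops included, and the job is handed in when it is done.

```bash
mkdir -p pics
cat > h.py <<'E'
import numpy as np, cv2
from workcell import status, eyes, ctrl, nets
def cloud(p, st=None):
    """world point per pixel (HxWx3), nan where no depth"""
    K=np.array(p["intrinsics"]);z=p["z_map"];h,w=z.shape
    u,v=np.meshgrid(np.arange(w),np.arange(h))
    n=cv2.undistortPoints(np.stack([u,v],-1).reshape(-1,1,2).astype(np.float64),K,np.array(p["dist_coeffs"])).reshape(h,w,2)
    X=np.dstack([n*z[...,None],z]).astype(float);X[z==0]=np.nan
    if "R" in p: return (X-np.array(p["t"]))@np.array(p["R"])
    T=np.array(p["T_tool_cam"]);X=X@T[:3,:3].T+T[:3,3]
    return X@np.array(st["ee_rot"]).T+np.array(st["ee_pos"])
E
python3 - <<'E'
from h import *
s=status.get_obs();print({k:np.round(v,3).tolist() for k,v in s.items()})
for n in ("top","scene"):
    p=eyes.read_camera(n);cv2.imwrite(f"pics/{n}0.png",p["image"]);X=cloud(p)
    np.save(n+"0.npy",X)
    for l in ("shelf","bookend","mill","bottle","shaker","jar","bowl","ramekin","spoon"):
        for d in nets.outline_of(p,l):
            m=d["pixels"];q=X[m];q=q[~np.isnan(q[:,0])]
            if len(q)==0: continue
            zt=np.percentile(q[:,2],95);t=q[q[:,2]>zt-.01]
            print(n,l,round(d["p"],2),np.round(d["location"]),len(q),"ztop",round(zt,3),"top mid",np.round((t.min(0)+t.max(0))/2,3),"min",np.round(q.min(0),3),"max",np.round(q.max(0),3))
E
```

```text
{'time_s': 0.0, 'joint_positions': [-77.281, 33.032, 1.421, 82.386, -0.858, 64.686, -3.238], 'qd': [-0.009, 0.016, -0.041, -0.052, -0.04, -0.077, 0.046], 'joint_torque': [0.0, -76.577, 2.25, -28.596, 0.015, 0.013, 0.0], 'ee_pos': [0.203, 0.643, 0.194], 'ee_rot': [[-0.954, 0.301, -0.0], [0.301, 0.954, -0.002], [-0.0, -0.002, -1.0]], 'ft_force': [-0.463, -0.718, -0.234], 'moment': [0.016, 0.043, -0.001], 'grasp_force': 0.0, 'width': 0.999}
top shelf 0.85 [320. 189.] 6192 ztop 0.104 top mid [0.607 0.048 0.12 ] min [ 0.545 -0.189 -0.007] max [0.702 0.236 0.146]
top shelf 0.51 [369. 186.] 567 ztop 0.14 top mid [ 0.625 -0.132  0.137] min [ 0.578 -0.16   0.045] max [ 0.667 -0.099  0.144]
top bookend 0.58 [375. 184.] 524 ztop 0.14 top mid [ 0.625 -0.132  0.137] min [ 0.578 -0.159  0.045] max [ 0.662 -0.099  0.144]
top mill 0.97 [246. 183.] 482 ztop 0.189 top mid [0.619 0.193 0.188] min [ 0.594  0.168 -0.001] max [0.673 0.239 0.197]
top bottle 0.79 [249. 136.] 941 ztop 0.173 top mid [0.753 0.196 0.171] min [0.716 0.159 0.004] max [0.789 0.234 0.178]
top bottle 0.69 [272. 182.] 469 ztop 0.172 
[... 2239 characters left out ...]
top mid [0.435 0.077 0.078] min [ 0.408  0.049 -0.   ] max [0.468 0.107 0.084]
scene jar 0.77 [308. 184.] 609 ztop 0.081 top mid [ 0.425 -0.025  0.078] min [ 0.313 -0.054 -0.004] max [0.459 0.017 0.085]
scene bowl 0.65 [253. 197.] 738 ztop 0.04 top mid [ 0.451 -0.184  0.037] min [ 0.401 -0.231  0.001] max [ 0.502 -0.137  0.044]
scene bowl 0.46 [383. 180.] 532 ztop 0.101 top mid [0.529 0.174 0.131] min [0.441 0.124 0.007] max [0.617 0.226 0.171]
scene ramekin 0.6 [482. 209.] 725 ztop 0.046 top mid [0.578 0.446 0.043] min [ 0.499  0.403 -0.003] max [0.618 0.519 0.05 ]
scene spoon 0.58 [156. 235.] 518 ztop 0.02 top mid [ 0.499 -0.443  0.016] min [ 0.392 -0.476 -0.005] max [ 0.606 -0.41   0.022]
```

View pics/top0.png

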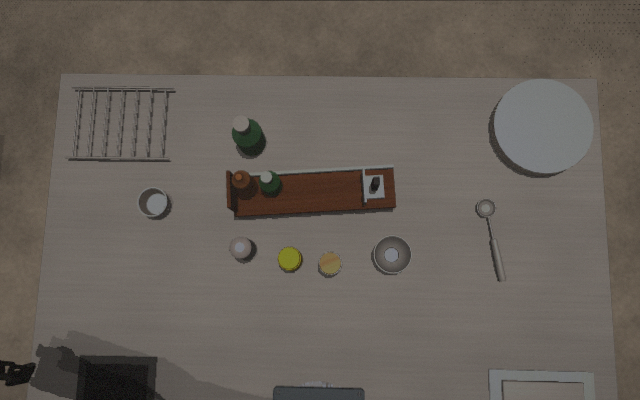

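View pics/scene0.png

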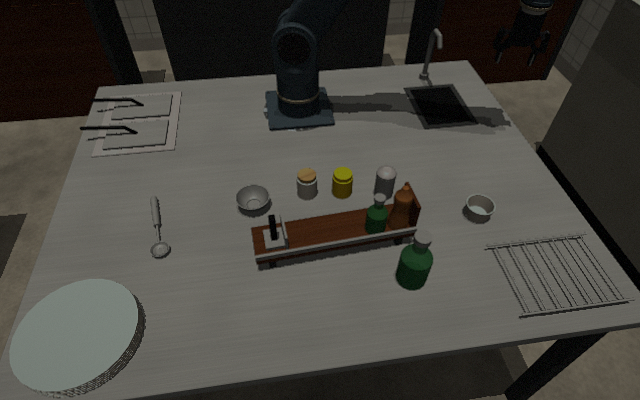

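The two jar candidates in the top view are (290,259), which is all yellow, and (330,264), which is pale ceramic with a wooden lid. The second fits "jar". The small green bottle at (268,182) stands on the shelf, and the large one at (247,135) is behind it. I'll enlarge a crop to confirm, and fit the shelf.

```bash
cat > shelf.py <<'E'
from h import *
X=np.load("top0.npy").reshape(-1,3)
X=X[~np.isnan(X[:,0])]
b=X[(X[:,0]>.5)&(X[:,0]<.72)&(abs(X[:,1])<.26)]
bd=b[abs(b[:,2]-.05)<.008]; r=cv2.minAreaRect(bd[:,:2].astype(np.float32));print("board",len(bd),r)
E
python3 shelf.py; python3 -c "
import cv2;i=cv2.imread('pics/top0.png')[230:285,220:350];cv2.imwrite('pics/crop.png',cv2.resize(cv2.convertScaleAbs(i,alpha=1.3),None,fx=6,fy=6,interpolation=2))"
python3 -m inch '[{"dx":0,"dy":0,"dz":-0.06},{"dx":-0.05,"dy":-0.05,"dz":-0.12,"roll":0.15},{"dx":-0.467,"dy":-0.482,"dz":-0.17,"roll":1.265},{"dx":-0.467,"dy":-0.482,"dz":-0.17,"roll":1.265},{"dx":-0.467,"dy":-0.482,"dz":-0.17,"roll":1.265},{"dx":-0.467,"dy":-0.482,"dz":-0.17,"roll":1.265},{"dx":-0.467,"dy":-0.482,"dz":-0.17,"roll":1.265},{"dx":-0.467,"dy":-0.482,"dz":-0.17,"roll":1.265},{"dx":-0.467,"dy":-0.482,"dz":-0.17,"roll":1.265},{"dx":-0.467,"dy":-0.482,"dz":-0.17,"roll":1.265},{"dx":-0.467,"dy":-0.482,"dz":-0.17,"roll":1.265},{"dx":-0.467,"dy":-0.482,"dz":-0.17,"roll":1.265},{"dx":-0.467,"dy":-0.482,"dz":-0.17,"roll":1.265},{"dx":-0.467,"dy":-0.482,"dz":-0.17,"roll":1.265},{"dx":-0.467,"dy":-0.482,"dz":-0.17,"roll":1.265},{"dx":-0.467,"dy":-0.482,"dz":-0.17,"roll":1.265}]' 1
```

```text
board 5015 ((0.612206220626831, 0.014051258563995361), (0.4165302515029907, 0.17988242208957672), 84.15840911865234)invalid input at $[0]: expected keys dx, dy, dz, roll
```

View pics/crop.png

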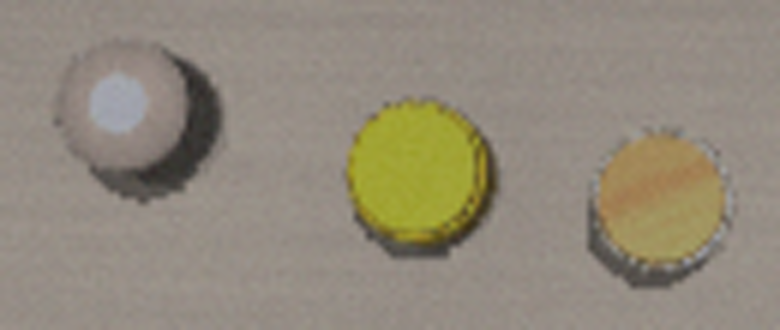

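Run:
```python
from h import *
s=status.get_obs();p=eyes.read_camera("wrist");cv2.imwrite("pics/w1.png",p["image"])
X=cloud(p,s);np.save("w1.npy",X);print(s["time_s"],s["ee_pos"],s["ee_rot"],s["joint_positions"],p["T_tool_cam"])
```

```text
1.0 [0.20322394 0.64368124 0.19441109] [[-9.53598688e-01  3.01080624e-01  1.50256837e-05]
 [ 3.01080624e-01  9.53598688e-01 -7.66124416e-06]
 [-1.66351244e-05 -2.78181017e-06 -1.00000000e+00]] [-77.28028215  32.98341018   1.42790856  82.3396067   -0.8588082
  64.68781555  -3.2377491 ] [[ 3.34760273e-07 -9.52758116e-01 -3.03730097e-01  7.78273391e-02]
 [ 9.99999920e-01  1.21689861e-04 -3.80621623e-04  2.55132574e-04]
 [ 3.99601213e-04 -3.03730073e-01  9.52758040e-01 -1.78780390e-01]
 [ 0.00000000e+00  0.00000000e+00  0.00000000e+00  1.00000000e+00]]
```

View pics/w1.png

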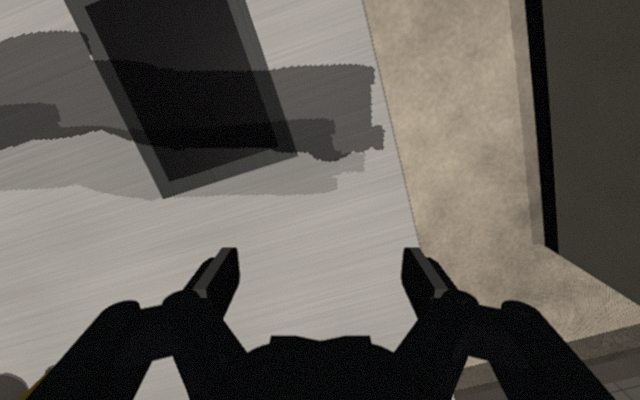

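The enlarged crop confirms it: the wooden-lidded jar on the right at top (330,264) is the one meant, the yellow one is not, and the shaker is at (241,248). The wrist view shows only the sink. `inch` needs all four keys in every row, so I'll move over the shelf with complete rows.

```bash
python3 -m inch '[{"dx":0,"dy":0,"dz":-0.06,"roll":0},{"dx":-0.05,"dy":-0.05,"dz":-0.12,"roll":0.15},{"dx":-0.525,"dy":-0.478,"dz":-0.206,"roll":1.265},{"dx":-0.525,"dy":-0.478,"dz":-0.206,"roll":1.265},{"dx":-0.525,"dy":-0.478,"dz":-0.206,"roll":1.265},{"dx":-0.525,"dy":-0.478,"dz":-0.206,"roll":1.265},{"dx":-0.525,"dy":-0.478,"dz":-0.206,"roll":1.265},{"dx":-0.525,"dy":-0.478,"dz":-0.206,"roll":1.265},{"dx":-0.525,"dy":-0.478,"dz":-0.206,"roll":1.265},{"dx":-0.525,"dy":-0.478,"dz":-0.206,"roll":1.265},{"dx":-0.525,"dy":-0.478,"dz":-0.206,"roll":1.265},{"dx":-0.525,"dy":-0.478,"dz":-0.206,"roll":1.265},{"dx":-0.525,"dy":-0.478,"dz":-0.206,"roll":1.265},{"dx":-0.525,"dy":-0.478,"dz":-0.206,"roll":1.265},{"dx":-0.525,"dy":-0.478,"dz":-0.206,"roll":1.265},{"dx":-0.525,"dy":-0.478,"dz":-0.206,"roll":1.265},{"dx":-0.525,"dy":-0.478,"dz":-0.206,"roll":1.265},{"dx":-0.525,"dy":-0.478,"dz":-0.206,"roll":1.265}]' 1
python3 - <<'E'
from h import *
s=status.get_obs();p=eyes.read_camera("wrist");cv2.imwrite("pics/w2.png",p["image"])
X=cloud(p,s);np.save("w2.npy",X);print(s["time_s"],s["ee_pos"],s["ee_rot"],s["joint_positions"])
for l in ("mill","bottle","shaker","jar","bookend"):
    for d in nets.outline_of(p,l):
        q=X[d["pixels"]];q=q[~np.isnan(q[:,0])]
        if len(q)<9: continue
        zt=np.percentile(q[:,2],97);t=q[q[:,2]>zt-.008]
        print(l,round(d["p"],2),np.round(d["location"]),len(q),round(zt,3),np.round((t.min(0)+t.max(0))/2,4))
E
```

```text
time_s: 3.3
ee_pos: [0.5598, 0.0305, 0.4004]
ee_rot: [[-0.001, 1.0, 0.0], [1.0, 0.001, 0.0], [0.0, 0.0, -1.0]]
ft_force: [-0.0, 1.3, 0.1]
width: 1.0
grasp_force: 0.0
3.3 [0.55976574 0.03050241 0.4004442 ] [[-1.14745845e-03  9.99999341e-01  2.33622377e-05]
 [ 9.99999326e-01  1.14745426e-03  1.78588166e-04]
 [ 1.78561242e-04  2.35671444e-05 -9.99999984e-01]] [-29.52039227  18.67883346  32.76049554  78.59622873 -10.02004571
  85.60036932   2.68769228]
mill 0.7 [358.  46.] 1467 0.19 [0.6179 0.1931 0.1866]
mill 0.41 [254. 176.] 984 0.081 [ 0.4276 -0.0213  0.0773]
bottle 0.7 [359.  91.] 1041 0.17 [0.6227 0.131  0.1673]
bottle 0.56 [441.  49.] 3397 0.172 [0.7542 0.1977 0.1687]
shaker 0.87 [262.  51.] 1418 0.1 [0.4612 0.2007 0.0977]
jar 0.64 [253. 175.] 1000 0.081 [ 0.4273 -0.0224  0.0773]
bookend 0.62 [357. 228.] 1070 0.139 [ 0.6231 -0.1322  0.1363]
bookend 0.6 [347. 146.] 12028 0.139 [0.5986 0.0466 0.147 ]
```

View pics/w2.png

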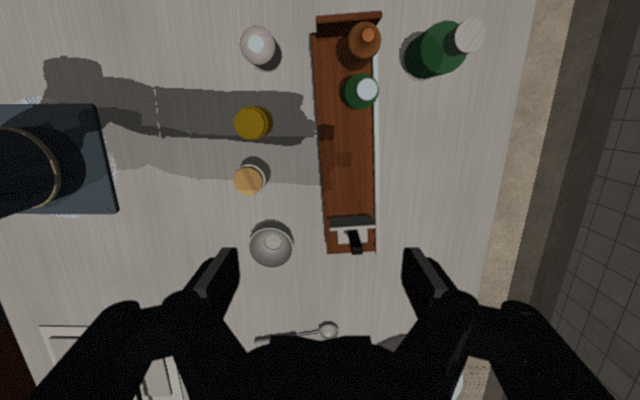

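The wrist view shows the shaker at (258,45), the jar at (248,178), the mill at (365,40), the bottle at (360,90), the bookend at (352,230) and the rail along column 375. Next I fit the shelf frame and the object circles.

Run:
```python
from h import *
X=np.load("w2.npy").reshape(-1,3);X=X[~np.isnan(X[:,0])]
S=X[(X[:,0]>.52)&(X[:,0]<.72)&(X[:,1]>-.2)&(X[:,1]<.26)]
bd=S[abs(S[:,2]-.05)<.006]
ys=np.arange(-.15,.2,.01)
def edge(P,f,lo=-.08,hi=.09):
    e=[]
    for y in np.arange(lo,hi,.006):
        q=P[(P[:,1]>=y)&(P[:,1]<y+.006)]
        if len(q)>2: e.append((q[:,1].mean(),f(q[:,0])))
    e=np.array(e);c=np.polyfit(e[:,0],e[:,1],1);r=e[:,1]-np.polyval(c,e[:,0]);k=abs(r)<.004
    c=np.polyfit(e[k,0],e[k,1],1);return c,len(e),r[k].std()
print("front",edge(bd,np.min))
rl=S[(S[:,2]>.0585)&(S[:,2]<.07)&(S[:,0]>.6)]
print("railmin",edge(rl,np.min));print("railmax",edge(rl,np.max)); print("rail med z",np.median(rl[:,2]))
for n,c,z0,z1 in (("shaker",(.461,.201),.03,.08),("jar",(.4275,-.022),.02,.06),("jarlid",(.4275,-.022),.074,.09),("mill",(.618,.193),.06,.1),("millknob",(.618,.193),.18,.2),("bottle",(.623,.131),.07,.11),("cap",(.623,.131),.163,.18)):
    q=X[(np.hypot(X[:,0]-c[0],X[:,1]-c[1])<.034)&(X[:,2]>z0)&(X[:,2]<z1)]
    A=np.c_[2*q[:,:2],np.ones(len(q))];s=np.linalg.lstsq(A,(q[:,:2]**2).sum(1),rcond=None)[0]
    print(n,len(q),"fit",np.round([s[0],s[1],np.sqrt(s[2]+s[0]**2+s[1]**2)],4),"bbox mid",np.round((q.min(0)+q.max(0))[:2]/2,4),"ext",np.round(np.ptp(q,0),3))
b=S[(S[:,1]<-.07)&(S[:,2]>.06)&(S[:,2]<.106)&(S[:,0]<.66)];print("plate y,x max",np.percentile(b[:,1],[1,50,99]),b.min(0),b.max(0))
t=S[(S[:,1]<-.07)&(S[:,2]>.132)];print("tab",t.min(0),t.max(0),np.median(t,0))
e=S[(S[:,1]>.18)&(S[:,2]>.134)&(S[:,2]<.146)&(abs(S[:,0]-.618)>.025)];print("stop top",e.min(0),e.max(0))
for a in (-.03,.03):
  q=e[abs(e[:,0]-(.605+a))<.012];print(len(q),q.min(0) if len(q) else 0,q.max(0) if len(q) else 0)
```

```text
front (array([-0.07591846,  0.56111223]), 29, np.float64(0.0005538963199478001))
railmin (array([-0.07559489,  0.66082689]), 29, np.float64(0.00034161267285574604))
railmax (array([-0.06839888,  0.66802172]), 29, np.float64(0.00045864601284289504))
rail med z 0.06277886537943822
shaker 197 fit [0.4603 0.2003 0.0278] bbox mid [0.4673 0.1929] ext [0.042 0.042 0.049]
jar 162 fit [ 0.4266 -0.0232  0.0298] bbox mid [ 0.4324 -0.0153] ext [0.049 0.045 0.039]
jarlid 652 fit [ 0.4273 -0.0222  0.0191] bbox mid [ 0.4273 -0.0226] ext [0.053 0.052 0.007]
mill 272 fit [0.6208 0.1973 0.0284] bbox mid [0.6216 0.1948] ext [0.059 0.055 0.04 ]
millknob 233 fit [0.6175 0.1928 0.007 ] bbox mid [0.6182 0.1928] ext [0.019 0.019 0.011]
bottle 55 fit [0.6222 0.1313 0.026 ] bbox mid [0.607  0.1254] ext [0.022 0.04  0.039]
cap 343 fit [0.6229 0.1311 0.0098] bbox mid [0.6227 0.131 ] ext [0.027 0.026 0.008]
plate y,x max [-0.15648342 -0.10546744 -0.10019664] [ 0.5783492  -0.15888441  0.06000522] [ 0.65994145 -0.09959545  0.10585247]
tab [ 0.61400031 -0.14044013  0.13291498] [ 0.63213813 -0.12400538  0.14117035] [ 0.62299983 -0.13025312  0.13870575]
stop top [0.55384682 0.21860212 0.1340227 ] [0.64337204 0.23111825 0.14168897]
165 [0.56347769 0.21923783 0.1340227 ] [0.58699816 0.23111825 0.14168897]
4 [0.64302066 0.22615287 0.13792967] [0.64337204 0.23105985 0.13921447]
```

Shelf frame from the fit:
- **Origin and yaw:** (0.6118, 0.0223), yaw 0.0755.
- **Mill:** shelf (0.019, 0.170).
- **Bottle:** shelf (0.019, 0.108).
- **Bookend joint:** about 0.025.

The targets are the shaker at (0.0155, 0.048) and the jar at (0.0135, -0.014). I'll turn the tool into the shelf axes while going to the shaker.

```bash
python3 -m inch '[{"dx":0.17,"dy":-0.0993,"dz":0.23,"roll":-0.0744},{"dx":0.17,"dy":-0.0993,"dz":0.23,"roll":-0.0744},{"dx":0.17,"dy":-0.0993,"dz":0.23,"roll":-0.0744},{"dx":0.17,"dy":-0.0993,"dz":0.23,"roll":-0.0744},{"dx":0.17,"dy":-0.0993,"dz":0.23,"roll":-0.0744},{"dx":0.17,"dy":-0.0993,"dz":0.23,"roll":-0.0744},{"dx":0.17,"dy":-0.0993,"dz":0.23,"roll":-0.0744},{"dx":0.17,"dy":-0.0993,"dz":0.26,"roll":-0.0744},{"dx":0.17,"dy":-0.0993,"dz":0.29,"roll":-0.0744},{"dx":0.17,"dy":-0.0993,"dz":0.32,"roll":-0.0744},{"dx":0.17,"dy":-0.0993,"dz":0.34,"roll":-0.0744},{"dx":0.17,"dy":-0.0993,"dz":0.348,"roll":-0.0744},{"dx":0.17,"dy":-0.0993,"dz":0.348,"roll":-0.0744},{"dx":0.17,"dy":-0.0993,"dz":0.348,"roll":-0.0744}]' 1
python3 -m inch '[{"dx":0,"dy":0,"dz":0,"roll":0},{"dx":0,"dy":0,"dz":0,"roll":0},{"dx":0,"dy":0,"dz":0,"roll":0},{"dx":0,"dy":0,"dz":0,"roll":0},{"dx":0,"dy":0,"dz":0,"roll":0},{"dx":0,"dy":0,"dz":0,"roll":0},{"dx":0,"dy":0,"dz":0,"roll":0}]' -1 40
```

```text
time_s: 5.35
ee_pos: [0.4615, 0.1999, 0.0534]
ee_rot: [[-0.074, 0.997, 0.002], [0.997, 0.074, 0.001], [0.001, 0.002, -1.0]]
ft_force: [-0.0, -0.6, 0.7]
width: 0.998
grasp_force: 0.0
time_s: 6.22
ee_pos: [0.4603, 0.2, 0.0531]
ee_rot: [[-0.074, 0.997, -0.0], [0.997, 0.074, 0.001], [0.001, -0.0, -1.0]]
ft_force: [-3.2, -1.2, 11.3]
width: 0.518
grasp_force: 33.7
```

```bash
python3 -m inch '[{"dx":0,"dy":0,"dz":-0.03,"roll":0},{"dx":0,"dy":0,"dz":-0.08,"roll":0},{"dx":-0.03,"dy":0,"dz":-0.11,"roll":0},{"dx":-0.07,"dy":0,"dz":-0.11,"roll":0},{"dx":-0.11,"dy":0,"dz":-0.11,"roll":0},{"dx":-0.141,"dy":0.02,"dz":-0.11,"roll":0},{"dx":-0.141,"dy":0.06,"dz":-0.11,"roll":0},{"dx":-0.141,"dy":0.1,"dz":-0.11,"roll":0},{"dx":-0.141,"dy":0.135,"dz":-0.11,"roll":0},{"dx":-0.141,"dy":0.153,"dz":-0.11,"roll":0},{"dx":-0.141,"dy":0.153,"dz":-0.11,"roll":0},{"dx":-0.141,"dy":0.153,"dz":-0.11,"roll":0},{"dx":-0.141,"dy":0.153,"dz":-0.09,"roll":0},{"dx":-0.141,"dy":0.153,"dz":-0.07,"roll":0},{"dx":-0.141,"dy":0.153,"dz":-0.07,"roll":0},{"dx":-0.141,"dy":0.153,"dz":-0.07,"roll":0}]' -1 40
python3 - <<'E'
from h import *
s=status.get_obs();p=eyes.read_camera("scene");X=cloud(p)
im=p["image"];cv2.imwrite("pics/s3.png",cv2.resize(im[120:300,230:470],None,fx=3.3,fy=3.3,interpolation=2))
E
```

```text
time_s: 8.22
ee_pos: [0.6237, 0.0705, 0.1233]
ee_rot: [[-0.074, 0.997, 0.001], [0.997, 0.074, 0.0], [0.0, 0.001, -1.0]]
ft_force: [0.5, -0.3, 1.6]
width: -0.001
grasp_force: 0.0
```

View pics/s3.png

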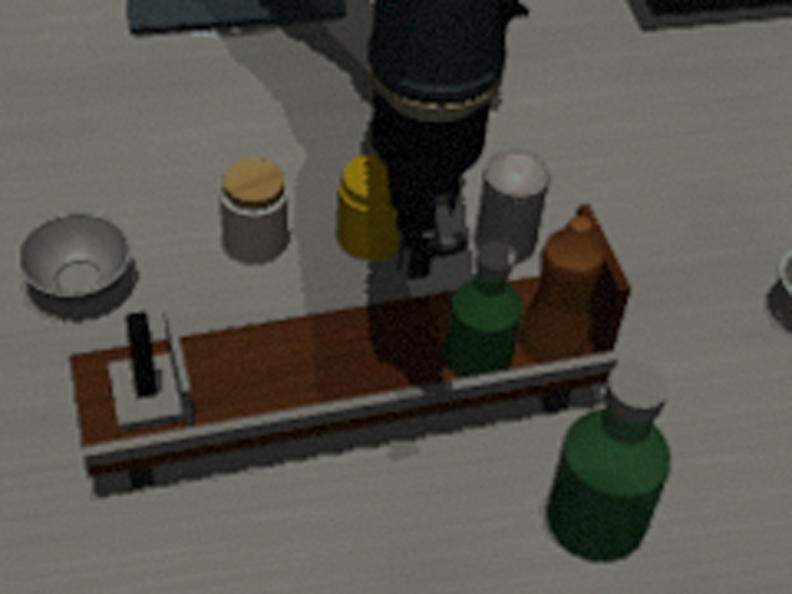

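The grip slid up and off the dome, because the open pads sit higher. The shaker is still standing on the counter at crop (513,200). I'll back off, measure again and grip lower.

```bash
python3 -m inch '[{"dx":0,"dy":0,"dz":-0.05,"roll":0},{"dx":0,"dy":-0.03,"dz":-0.1,"roll":0},{"dx":0,"dy":-0.09,"dz":-0.1,"roll":0},{"dx":0.02,"dy":-0.15,"dz":-0.1,"roll":0},{"dx":0.04,"dy":-0.153,"dz":-0.1,"roll":0},{"dx":0.04,"dy":-0.153,"dz":-0.1,"roll":0},{"dx":0.04,"dy":-0.153,"dz":-0.1,"roll":0}]' 1
cat > loc.py <<'E'
from h import *
def loc(p,X,label,near,r=None):
    for d in nets.outline_of(p,label):
        q=X[d["pixels"]];q=q[~np.isnan(q[:,0])]
        q=q[np.hypot(q[:,0]-near[0],q[:,1]-near[1])<.06]
        if len(q)<30: continue
        zt=np.percentile(q[:,2],97);t=q[q[:,2]>zt-.012]
        c=(t.min(0)+t.max(0))/2
        d2=c[:2]-[.6118,.0223];xs=[.9971*d2[0]+.0754*d2[1],-.0754*d2[0]+.9971*d2[1]]
        print(label,round(d["p"],2),"ztop",round(zt,4),"world",np.round(c,4),"ext",np.round(np.ptp(t,0),3),"shelf",np.round(xs,4))
E
python3 - <<'E'
from loc import *
s=status.get_obs();print(s["time_s"],s["ee_pos"])
for n in ("top","scene","wrist"):
    p=eyes.read_camera(n);X=cloud(p,s);print(n);loc(p,X,"shaker",(.46,.2))
E
```

```text
time_s: 9.15
ee_pos: [0.4691, 0.0984, 0.223]
ee_rot: [[-0.074, 0.997, 0.001], [0.997, 0.074, -0.0], [-0.0, 0.001, -1.0]]
ft_force: [0.1, -0.5, -0.0]
width: 1.0
grasp_force: 0.0
9.15 [0.4690599  0.09843666 0.22295074]
top
scene
shaker 0.58 ztop 0.1008 world [0.4635 0.1993 0.0961] ext [0.048 0.054 0.014] shelf [-0.1345  0.1877]
wrist
shaker 0.71 ztop 0.1008 world [0.4609 0.2008 0.0956] ext [0.053 0.054 0.013] shelf [-0.137   0.1894]
```

```bash
python3 -m inch '[{"dx":0.05,"dy":0,"dz":0.03,"roll":0},{"dx":0.1025,"dy":-0.0005,"dz":0.05,"roll":0},{"dx":0.1025,"dy":-0.0005,"dz":0.06,"roll":0},{"dx":0.1025,"dy":-0.0005,"dz":0.1,"roll":0},{"dx":0.1025,"dy":-0.0005,"dz":0.14,"roll":0},{"dx":0.1025,"dy":-0.0005,"dz":0.17,"roll":0},{"dx":0.1025,"dy":-0.0005,"dz":0.189,"roll":0},{"dx":0.1025,"dy":-0.0005,"dz":0.189,"roll":0},{"dx":0.1025,"dy":-0.0005,"dz":0.189,"roll":0}]' 1
python3 -m inch '[{"dx":0,"dy":0,"dz":0,"roll":0},{"dx":0,"dy":0,"dz":0,"roll":0},{"dx":0,"dy":0,"dz":0,"roll":0},{"dx":0,"dy":0,"dz":0,"roll":0},{"dx":0,"dy":0,"dz":0,"roll":0},{"dx":0,"dy":0,"dz":0,"roll":0},{"dx":0,"dy":0,"dz":0,"roll":0}]' -1 40
python3 -m inch '[{"dx":0,"dy":0,"dz":-0.03,"roll":0},{"dx":0,"dy":0,"dz":-0.06,"roll":0},{"dx":0,"dy":0,"dz":-0.06,"roll":0}]'
```

```text
time_s: 10.58
ee_pos: [0.4607, 0.2008, 0.0341]
ee_rot: [[-0.074, 0.997, 0.001], [0.997, 0.074, 0.0], [0.0, 0.001, -1.0]]
ft_force: [-0.3, 0.5, 0.4]
width: 1.003
grasp_force: 0.0
time_s: 11.45
ee_pos: [0.4604, 0.2015, 0.0344]
ee_rot: [[-0.074, 0.997, 0.001], [0.997, 0.074, 0.001], [0.001, 0.001, -1.0]]
ft_force: [-2.4, 0.1, 9.4]
width: 0.638
grasp_force: 40.3
time_s: 11.82
ee_pos: [0.4612, 0.2019, 0.0952]
ee_rot: [[-0.075, 0.997, 0.003], [0.997, 0.075, 0.002], [0.002, 0.004, -1.0]]
ft_force: [1.1, 0.6, -3.0]
width: 0.636
grasp_force: 44.3
```

```bash
python3 -m inch '[{"dx":0,"dy":0,"dz":-0.05,"roll":0},{"dx":-0.04,"dy":0,"dz":-0.05,"roll":0},{"dx":-0.08,"dy":0,"dz":-0.05,"roll":0},{"dx":-0.12,"dy":0,"dz":-0.05,"roll":0},{"dx":-0.143,"dy":0.02,"dz":-0.05,"roll":0},{"dx":-0.143,"dy":0.06,"dz":-0.05,"roll":0},{"dx":-0.143,"dy":0.1,"dz":-0.05,"roll":0},{"dx":-0.143,"dy":0.135,"dz":-0.05,"roll":0},{"dx":-0.143,"dy":0.1525,"dz":-0.05,"roll":0},{"dx":-0.143,"dy":0.1525,"dz":-0.05,"roll":0},{"dx":-0.143,"dy":0.1525,"dz":-0.05,"roll":0},{"dx":-0.143,"dy":0.1525,"dz":-0.035,"roll":0},{"dx":-0.143,"dy":0.1525,"dz":-0.02,"roll":0},{"dx":-0.143,"dy":0.1525,"dz":-0.01,"roll":0},{"dx":-0.143,"dy":0.1525,"dz":-0.002,"roll":0},{"dx":-0.143,"dy":0.1525,"dz":-0.002,"roll":0}]'
python3 - <<'E'
from loc import *
s=status.get_obs()
p=eyes.read_camera("scene");X=cloud(p,s);loc(p,X,"shaker",(.6236,.07))
im=p["image"];cv2.imwrite("pics/s4.png",cv2.resize(im[140:280,280:440],None,fx=4,fy=4,interpolation=2))
E
```

```text
time_s: 13.82
ee_pos: [0.6224, 0.0699, 0.0947]
ee_rot: [[-0.074, 0.997, -0.001], [0.997, 0.074, -0.0], [-0.0, -0.001, -1.0]]
ft_force: [-0.1, -0.3, -1.5]
width: 0.632
grasp_force: 44.4
shaker 0.62 ztop 0.1602 world [0.6331 0.0535 0.1653] ext [0.054 0.024 0.034] shelf [0.0236 0.0295]
```

View pics/s4.png

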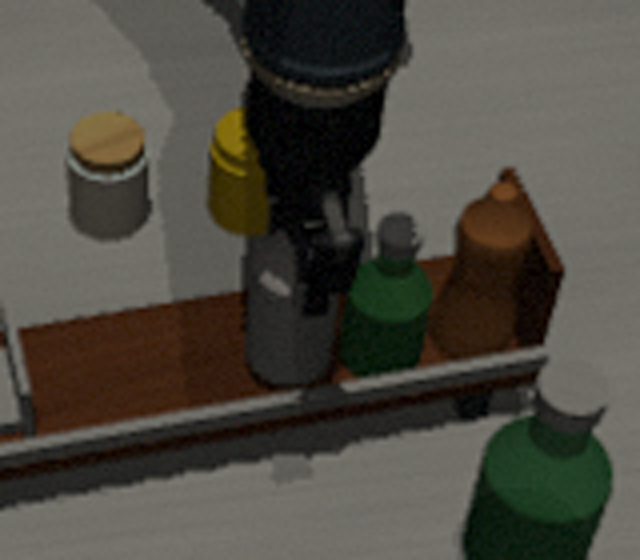

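The shaker is held upright at crop (290,320), just above the board with a small gap to the bottle. Lowering it gently.

```bash
python3 -m inch '[{"dx":0,"dy":0,"dz":0.003,"roll":0},{"dx":0,"dy":0,"dz":0.006,"roll":0},{"dx":0,"dy":0,"dz":0.008,"roll":0},{"dx":0,"dy":0,"dz":0.0095,"roll":0},{"dx":0,"dy":0,"dz":0.0105,"roll":0},{"dx":0,"dy":0,"dz":0.0115,"roll":0},{"dx":0,"dy":0,"dz":0.0115,"roll":0}]'
```

```text
time_s: 14.8
ee_pos: [0.6227, 0.07, 0.0846]
ee_rot: [[-0.074, 0.997, 0.0], [0.997, 0.074, 0.0], [0.0, 0.0, -1.0]]
ft_force: [-2.3, 0.2, 4.7]
width: 0.635
grasp_force: 45.1
```

```bash
python3 -m inch '[{"dx":0,"dy":0,"dz":0.001,"roll":0},{"dx":0,"dy":0,"dz":0,"roll":0},{"dx":0,"dy":0,"dz":0,"roll":0},{"dx":0,"dy":0,"dz":-0.003,"roll":0},{"dx":0,"dy":0,"dz":-0.02,"roll":0},{"dx":0,"dy":0,"dz":-0.06,"roll":0},{"dx":0,"dy":0,"dz":-0.1,"roll":0},{"dx":0,"dy":0,"dz":-0.125,"roll":0},{"dx":-0.03,"dy":-0.05,"dz":-0.125,"roll":0},{"dx":-0.05,"dy":-0.1,"dz":-0.125,"roll":0},{"dx":-0.0777,"dy":-0.15,"dz":-0.12,"roll":0},{"dx":-0.0777,"dy":-0.19,"dz":-0.1,"roll":0},{"dx":-0.0777,"dy":-0.2017,"dz":-0.1,"roll":0},{"dx":-0.0777,"dy":-0.2017,"dz":-0.1,"roll":0},{"dx":-0.0777,"dy":-0.2017,"dz":-0.1,"roll":0}]' 1
python3 - <<'E'
from loc import *
s=status.get_obs();print(s["joint_positions"])
for n in ("scene","top","wrist"):
    p=eyes.read_camera(n);X=cloud(p,s);print(n)
    loc(p,X,"shaker",(.6236,.07));loc(p,X,"jar",(.4272,-.0226));loc(p,X,"bottle",(.6228,.131))
E
```

```text
time_s: 16.68
ee_pos: [0.4292, -0.0222, 0.1847]
ee_rot: [[-0.075, 0.997, 0.002], [0.997, 0.075, -0.0], [-0.0, 0.002, -1.0]]
ft_force: [0.0, -0.4, -0.0]
width: 0.997
grasp_force: 0.0
[-25.85312187  14.28949481  28.51527603 118.75389385  -9.00170729
  48.85703367  12.15476816]
scene
shaker 0.84 ztop 0.1506 world [0.6248 0.0683 0.1459] ext [0.052 0.053 0.014] shelf [0.0164 0.0449]
jar 0.64 ztop 0.0821 world [ 0.4257 -0.0249  0.0772] ext [0.058 0.052 0.013] shelf [-0.1891 -0.033 ]
bottle 0.9 ztop 0.1708 world [0.6226 0.1304 0.166 ] ext [0.03  0.027 0.014] shelf [0.0189 0.107 ]
top
shaker 0.65 ztop 0.1526 world [0.6234 0.0704 0.1478] ext [0.052 0.052 0.014] shelf [0.0152 0.0471]
bottle 0.89 ztop 0.1727 world [0.624  0.1315 0.169 ] ext [0.027 0.028 0.015] shelf [0.0204 0.108 ]
wrist
shaker 0.9 ztop 0.1509 world [0.6211 0.0699 0.1457] ext [0.051 0.055 0.014] shelf [0.0128 0.0468]
jar 0.57 ztop 0.0812 world [ 0.4284 -0.0219  0.0758] ext [0.053 0.052 0.013] shelf [-0.1862 -0.0302]
bottle 0.65 ztop 0.1664 world [0.6195 0.1272 0.1631] ext [0.019 0.02  0.017] shelf [0.0156 0.104 ]
```

The shaker stands at shelf (0.0145, 0.046). Now the jar.

```bash
python3 -m inch '[{"dx":0,"dy":-0.001,"dz":0.05,"roll":0},{"dx":0,"dy":-0.001,"dz":0.09,"roll":0},{"dx":0,"dy":-0.001,"dz":0.125,"roll":0},{"dx":0,"dy":-0.001,"dz":0.15,"roll":0},{"dx":0,"dy":-0.001,"dz":0.16,"roll":0},{"dx":0,"dy":-0.001,"dz":0.16,"roll":0},{"dx":0,"dy":-0.001,"dz":0.16,"roll":0}]' 1
python3 -m inch '[{"dx":0,"dy":0,"dz":0,"roll":0},{"dx":0,"dy":0,"dz":0,"roll":0},{"dx":0,"dy":0,"dz":0,"roll":0},{"dx":0,"dy":0,"dz":0,"roll":0},{"dx":0,"dy":0,"dz":0,"roll":0},{"dx":0,"dy":0,"dz":0,"roll":0},{"dx":0,"dy":0,"dz":0,"roll":0}]' -1 40
python3 -m inch '[{"dx":0,"dy":0,"dz":-0.03,"roll":0},{"dx":0,"dy":0,"dz":-0.06,"roll":0},{"dx":0,"dy":0,"dz":-0.06,"roll":0}]'
```

```text
time_s: 18.15
ee_pos: [0.427, -0.0226, 0.0247]
ee_rot: [[-0.074, 0.997, 0.001], [0.997, 0.074, 0.0], [-0.0, 0.001, -1.0]]
ft_force: [-0.4, 0.5, -0.3]
width: 0.999
grasp_force: 0.0
time_s: 19.02
ee_pos: [0.4261, -0.0224, 0.0253]
ee_rot: [[-0.074, 0.997, 0.001], [0.997, 0.074, 0.001], [0.001, 0.001, -1.0]]
ft_force: [-6.8, 0.8, 28.1]
width: 0.616
grasp_force: 84.9
time_s: 19.4
ee_pos: [0.4275, -0.0224, 0.0854]
ee_rot: [[-0.075, 0.997, 0.004], [0.997, 0.075, 0.001], [0.0, 0.004, -1.0]]
ft_force: [0.6, 0.5, -4.0]
width: 0.609
grasp_force: 64.9
```

Run:
```python
from loc import *
s=status.get_obs()
p=eyes.read_camera("scene");X=cloud(p,s);loc(p,X,"jar",(.4272,-.0226))
m=(np.hypot(X[...,0]-.4272,X[...,1]+.0226)<.034)&(X[...,2]>.01);r=X[m];print(np.percentile(r[:,2],[0,2,10,50,90]))
im=p["image"];cv2.imwrite("pics/s5.png",cv2.resize(im[110:220,260:380],None,fx=5,fy=5,interpolation=2))
```

```text
jar 0.82 ztop 0.141 world [ 0.4311 -0.025   0.1362] ext [0.056 0.05  0.014] shelf [-0.1838 -0.0335]
[0.06125121 0.06863585 0.09473077 0.44970257 0.5521    ]
```

View pics/s5.png

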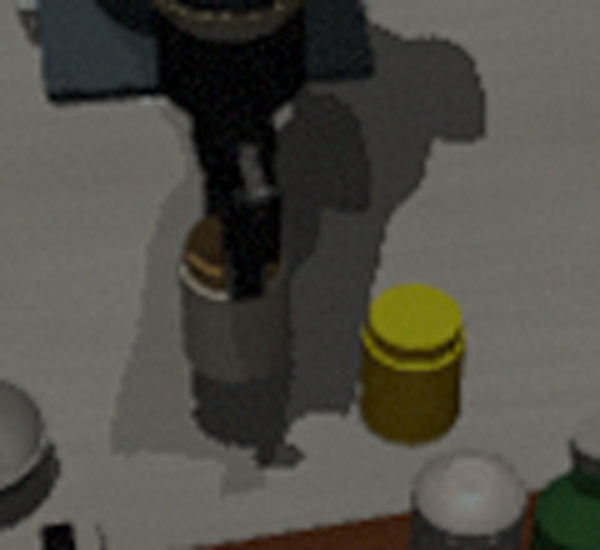

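The jar hangs upright, held by its lid (crop 235,310), with its underside at about z 0.060. Carrying it over smoothly.

```bash
python3 -m inch '[{"dx":0,"dy":0,"dz":-0.02,"roll":0},{"dx":0.0,"dy":0.0,"dz":-0.05,"roll":0},{"dx":0.007,"dy":0.02,"dz":-0.05,"roll":0},{"dx":0.0137,"dy":0.05,"dz":-0.05,"roll":0},{"dx":0.0137,"dy":0.08,"dz":-0.05,"roll":0},{"dx":0.0137,"dy":0.11,"dz":-0.05,"roll":0},{"dx":0.0137,"dy":0.14,"dz":-0.05,"roll":0},{"dx":0.0137,"dy":0.17,"dz":-0.05,"roll":0},{"dx":0.0137,"dy":0.19,"dz":-0.05,"roll":0},{"dx":0.0137,"dy":0.2005,"dz":-0.05,"roll":0},{"dx":0.0137,"dy":0.2005,"dz":-0.05,"roll":0},{"dx":0.0137,"dy":0.2005,"dz":-0.05,"roll":0},{"dx":0.0137,"dy":0.2005,"dz":-0.035,"roll":0},{"dx":0.0137,"dy":0.2005,"dz":-0.02,"roll":0},{"dx":0.0137,"dy":0.2005,"dz":-0.01,"roll":0},{"dx":0.0137,"dy":0.2005,"dz":-0.002,"roll":0},{"dx":0.0137,"dy":0.2005,"dz":0.002,"roll":0},{"dx":0.0137,"dy":0.2005,"dz":0.002,"roll":0}]'
python3 -m inch '[{"dx":0,"dy":0,"dz":0.002,"roll":0},{"dx":0,"dy":0,"dz":0.004,"roll":0},{"dx":0,"dy":0,"dz":0.006,"roll":0},{"dx":0,"dy":0,"dz":0.007,"roll":0},{"dx":0,"dy":0,"dz":0.008,"roll":0},{"dx":0,"dy":0,"dz":0.0085,"roll":0},{"dx":0,"dy":0,"dz":0.0085,"roll":0}]'
```

```text
time_s: 21.75
ee_pos: [0.6253, 0.0059, 0.0817]
ee_rot: [[-0.074, 0.997, -0.0], [0.997, 0.074, -0.0], [-0.0, -0.0, -1.0]]
ft_force: [-0.1, -0.5, -3.5]
width: 0.608
grasp_force: 65.1
time_s: 22.62
ee_pos: [0.6256, 0.006, 0.0757]
ee_rot: [[-0.074, 0.997, 0.002], [0.997, 0.074, 0.001], [0.001, 0.002, -1.0]]
ft_force: [-6.1, 0.6, 19.8]
width: 0.608
grasp_force: 70.9
```

```bash
python3 -m inch '[{"dx":0,"dy":0,"dz":-0.001,"roll":0},{"dx":0,"dy":0,"dz":-0.0015,"roll":0},{"dx":0,"dy":0,"dz":-0.0015,"roll":0}]'
python3 -m inch '[{"dx":0,"dy":0,"dz":0,"roll":0},{"dx":0,"dy":0,"dz":0,"roll":0},{"dx":0,"dy":0,"dz":0,"roll":0},{"dx":0,"dy":0,"dz":-0.003,"roll":0},{"dx":0,"dy":0,"dz":-0.02,"roll":0},{"dx":0,"dy":0,"dz":-0.06,"roll":0},{"dx":0,"dy":0,"dz":-0.12,"roll":0},{"dx":0.02,"dy":0,"dz":-0.18,"roll":0},{"dx":0.04,"dy":-0.05,"dz":-0.2,"roll":0},{"dx":0.04,"dy":-0.06,"dz":-0.2,"roll":0},{"dx":0.04,"dy":-0.06,"dz":-0.2,"roll":0}]' 1
python3 - <<'E'
from loc import *
s=status.get_obs();print(s["ee_pos"])
for n in ("scene","wrist"):
    p=eyes.read_camera(n);X=cloud(p,s);print(n)
    for l,c in (("jar",(.6263,.007)),("shaker",(.6236,.07)),("bottle",(.6228,.131)),("mill",(.618,.193))): loc(p,X,l,c)
t=X[(np.hypot(X[...,0]-.623,X[...,1]+.132)<.02)&(X[...,2]>.132)];print("tab",t.min(0),t.max(0))
cv2.imwrite("pics/w6.png",p["image"])
E
```

```text
time_s: 23.0
ee_pos: [0.6255, 0.006, 0.0758]
ee_rot: [[-0.074, 0.997, 0.001], [0.997, 0.074, 0.0], [0.0, 0.001, -1.0]]
ft_force: [-2.3, 0.8, 8.6]
width: 0.611
grasp_force: 67.9
time_s: 24.38
ee_pos: [0.5622, 0.0413, 0.2759]
ee_rot: [[-0.074, 0.997, 0.001], [0.997, 0.074, 0.001], [0.0, 0.001, -1.0]]
ft_force: [-0.2, 0.3, -0.3]
width: 1.0
grasp_force: 0.0
[0.56224049 0.04127663 0.27591805]
scene
jar 0.58 ztop 0.132 world [0.6255 0.0038 0.1271] ext [0.054 0.052 0.014] shelf [ 0.0123 -0.0195]
jar 0.42 ztop 0.0652 world [0.6488 0.0062 0.061 ] ext [0.047 0.104 0.016] shelf [ 0.0357 -0.0188]
shaker 0.79 ztop 0.1508 world [0.6248 0.0679 0.1458] ext [0.048 0.053 0.014] shelf [0.0164 0.0445]
bottle 0.57 ztop 0.1704 world [0.6246 0.1299 0.1659] ext [0.027 0.027 0.013] shelf [0.0209 0.1063]
mill 0.84 ztop 0.1881 world [0.6202 0.1906 0.1843] ext [0.02  0.017 0.016] shelf [0.0211 0.1671]
wrist
jar 0.72 ztop 0.1321 world [0.6243 0.0063 0.1268] ext [0.053 0.053 0.013] shelf [ 0.0112 -0.0169]
shaker 0.86 ztop 0.1517 world [0.6212 0.0704 0.1465] ext [0.054 0.053 0.014] shelf [0.013  0.0472]
bottle 0.64 ztop 0.1722 world [0.6224 0.1317 0.1668] ext [0.027 0.027 0.013] shelf [0.0188 0.1083]
bottle 0.28 ztop 0.0657 world [0.6162 0.1353 0.088 ] ext [0.092 0.1   0.068] shelf [0.013  0.1124]
mill 0.76 ztop 0.1914 world [0.6175 0.1936 0.1864] ext [0.021 0.02  0.014] shelf [0.0186 0.1703]
tab [ 0.61335125 -0.13993796  0.13216882] [ 0.63382068 -0.12334203  0.14222404]
```

View pics/w6.png

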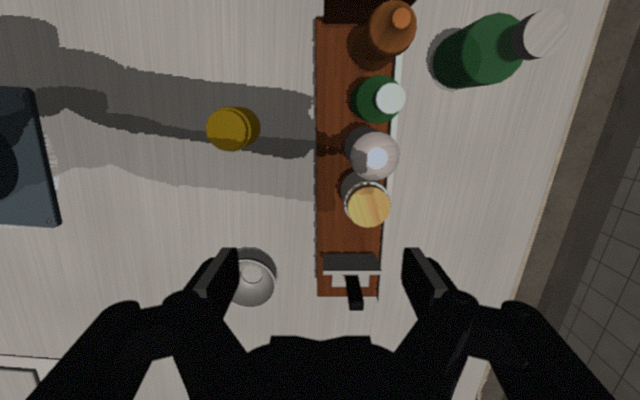

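The wrist view shows the row in order: mill (395,25), bottle (380,98), shaker (372,155), jar (367,200), with the bookend tab at (354,292). Now pinching the tab.

```bash
python3 -m inch '[{"dx":-0.06,"dy":0.016,"dz":0,"roll":0},{"dx":-0.12,"dy":0.032,"dz":0,"roll":0},{"dx":-0.177,"dy":0.048,"dz":0.03,"roll":0},{"dx":-0.177,"dy":0.048,"dz":0.07,"roll":0},{"dx":-0.177,"dy":0.048,"dz":0.09,"roll":0},{"dx":-0.177,"dy":0.048,"dz":0.11,"roll":0},{"dx":-0.177,"dy":0.048,"dz":0.14,"roll":0},{"dx":-0.177,"dy":0.048,"dz":0.165,"roll":0},{"dx":-0.177,"dy":0.048,"dz":0.175,"roll":0},{"dx":-0.177,"dy":0.048,"dz":0.175,"roll":0}]' 1
python3 -m inch '[{"dx":0,"dy":0,"dz":0,"roll":0},{"dx":0,"dy":0,"dz":0,"roll":0},{"dx":0,"dy":0,"dz":0,"roll":0},{"dx":0,"dy":0,"dz":0,"roll":0},{"dx":0,"dy":0,"dz":0,"roll":0},{"dx":0,"dy":0,"dz":0,"roll":0},{"dx":0,"dy":0,"dz":0,"roll":0},{"dx":0,"dy":0,"dz":0,"roll":0}]' -1 40
```

```text
time_s: 26.12
ee_pos: [0.6234, -0.1315, 0.0996]
ee_rot: [[-0.074, 0.997, -0.001], [0.997, 0.074, -0.0], [0.0, -0.001, -1.0]]
ft_force: [-0.2, -0.5, 0.5]
width: 1.001
grasp_force: 0.0
time_s: 27.12
ee_pos: [0.6245, -0.1315, 0.1005]
ee_rot: [[-0.075, 0.997, 0.002], [0.997, 0.075, -0.0], [-0.0, 0.002, -1.0]]
ft_force: [3.1, 1.2, 5.1]
width: 0.208
grasp_force: 39.3
```

```bash
python3 -m inch '[{"dx":0.005,"dy":0,"dz":0,"roll":0},{"dx":0.015,"dy":0,"dz":0,"roll":0},{"dx":0.025,"dy":0,"dz":0,"roll":0},{"dx":0.035,"dy":0,"dz":0,"roll":0},{"dx":0.045,"dy":0,"dz":0,"roll":0},{"dx":0.055,"dy":0,"dz":0,"roll":0},{"dx":0.062,"dy":0,"dz":0,"roll":0},{"dx":0.067,"dy":0,"dz":0,"roll":0},{"dx":0.07,"dy":0,"dz":0,"roll":0},{"dx":0.072,"dy":0,"dz":0,"roll":0},{"dx":0.074,"dy":0,"dz":0,"roll":0},{"dx":0.076,"dy":0,"dz":0,"roll":0},{"dx":0.078,"dy":0,"dz":0,"roll":0},{"dx":0.08,"dy":0,"dz":0,"roll":0},{"dx":0.082,"dy":0,"dz":0,"roll":0},{"dx":0.084,"dy":0,"dz":0,"roll":0},{"dx":0.085,"dy":0,"dz":0,"roll":0},{"dx":0.086,"dy":0,"dz":0,"roll":0}]'
python3 - <<'E'
from loc import *
s=status.get_obs()
p=eyes.read_camera("scene");X=cloud(p,s)
for l,c in (("jar",(.6263,.01)),("shaker",(.6236,.075)),("bottle",(.6228,.135)),("mill",(.618,.193))): loc(p,X,l,c)
E
```

```text
time_s: 29.38
ee_pos: [0.6182, -0.0473, 0.1005]
ee_rot: [[-0.073, 0.997, 0.003], [0.997, 0.073, -0.002], [-0.002, 0.002, -1.0]]
ft_force: [4.8, -4.6, 4.3]
width: 0.206
grasp_force: 39.2
jar 0.72 ztop 0.1316 world [0.6252 0.0107 0.1269] ext [0.053 0.052 0.014] shelf [ 0.0125 -0.0126]
shaker 0.82 ztop 0.1505 world [0.6234 0.0679 0.1457] ext [0.05  0.053 0.014] shelf [0.015  0.0446]
bottle 0.72 ztop 0.1705 world [0.6232 0.1303 0.1662] ext [0.029 0.027 0.013] shelf [0.0196 0.1069]
mill 0.97 ztop 0.1874 world [0.6225 0.1908 0.1841] ext [0.016 0.018 0.017] shelf [0.0234 0.1672]
```

Contact is made and the force is about 5 N. I'll keep going slowly, with 17 mm left to close.

```bash
python3 -m inch '[{"dx":0.001,"dy":0,"dz":0,"roll":0},{"dx":0.002,"dy":0,"dz":0,"roll":0},{"dx":0.003,"dy":0,"dz":0,"roll":0},{"dx":0.004,"dy":0,"dz":0,"roll":0},{"dx":0.005,"dy":0,"dz":0,"roll":0},{"dx":0.006,"dy":0,"dz":0,"roll":0},{"dx":0.007,"dy":0,"dz":0,"roll":0},{"dx":0.008,"dy":0,"dz":0,"roll":0},{"dx":0.009,"dy":0,"dz":0,"roll":0},{"dx":0.01,"dy":0,"dz":0,"roll":0}]'
python3 -m inch '[{"dx":0.001,"dy":0,"dz":0,"roll":0},{"dx":0.002,"dy":0,"dz":0,"roll":0},{"dx":0.003,"dy":0,"dz":0,"roll":0},{"dx":0.003,"dy":0,"dz":0,"roll":0}]'
python3 - <<'E'
from loc import *
s=status.get_obs()
p=eyes.read_camera("scene");X=cloud(p,s)
for l,c in (("jar",(.6263,.02)),("shaker",(.6236,.08)),("bottle",(.6228,.14)),("mill",(.618,.193))): loc(p,X,l,c)
E
```

```text
time_s: 30.88
ee_pos: [0.6175, -0.0384, 0.1005]
ee_rot: [[-0.073, 0.997, 0.003], [0.997, 0.073, -0.003], [-0.003, 0.002, -1.0]]
ft_force: [5.2, -6.7, 3.7]
width: 0.207
grasp_force: 39.1
time_s: 31.38
ee_pos: [0.6173, -0.0352, 0.1005]
ee_rot: [[-0.073, 0.997, 0.003], [0.997, 0.073, -0.003], [-0.003, 0.002, -1.0]]
ft_force: [5.3, -6.0, 3.7]
width: 0.208
grasp_force: 39.1
jar 0.98 ztop 0.1318 world [0.6254 0.0222 0.1269] ext [0.052 0.05  0.014] shelf [ 0.0135 -0.0012]
shaker 0.69 ztop 0.1508 world [0.6234 0.0804 0.1458] ext [0.052 0.053 0.014] shelf [0.0159 0.0571]
bottle 0.92 ztop 0.1712 world [0.6231 0.1355 0.1666] ext [0.03  0.029 0.015] shelf [0.0198 0.1121]
bottle 0.16 ztop 0.0663 world [0.6349 0.1425 0.0916] ext [0.056 0.105 0.075] shelf [0.0321 0.1181]
mill 0.89 ztop 0.1883 world [0.621  0.1911 0.184 ] ext [0.017 0.018 0.015] shelf [0.022  0.1676]
```

```bash
python3 -m inch '[{"dx":0.001,"dy":0,"dz":0,"roll":0},{"dx":0.002,"dy":0,"dz":0,"roll":0},{"dx":0.003,"dy":0,"dz":0,"roll":0},{"dx":0.003,"dy":0,"dz":0,"roll":0}]'
python3 -m inch '[{"dx":0.001,"dy":0,"dz":0,"roll":0},{"dx":0.0015,"dy":0,"dz":0,"roll":0},{"dx":0.002,"dy":0,"dz":0,"roll":0},{"dx":0.002,"dy":0,"dz":0,"roll":0}]'
```

```text
time_s: 32.12
ee_pos: [0.6171, -0.0322, 0.1005]
ee_rot: [[-0.073, 0.997, 0.003], [0.997, 0.073, -0.003], [-0.003, 0.002, -1.0]]
ft_force: [4.7, -5.9, 3.4]
width: 0.207
grasp_force: 39.1
time_s: 32.62
ee_pos: [0.617, -0.0307, 0.1006]
ee_rot: [[-0.072, 0.997, 0.003], [0.997, 0.073, -0.004], [-0.004, 0.003, -1.0]]
ft_force: [5.5, -6.4, 2.9]
width: 0.205
grasp_force: 39.1
```

```bash
python3 -m inch '[{"dx":0.001,"dy":0,"dz":0,"roll":0},{"dx":0.0015,"dy":0,"dz":0,"roll":0},{"dx":0.0015,"dy":0,"dz":0,"roll":0}]'
python3 -m inch '[{"dx":0.001,"dy":0,"dz":0,"roll":0},{"dx":0.0015,"dy":0,"dz":0,"roll":0},{"dx":0.0015,"dy":0,"dz":0,"roll":0}]'
python3 - <<'E'
from loc import *
s=status.get_obs()
p=eyes.read_camera("scene");X=cloud(p,s)
for l,c in (("jar",(.6263,.025)),("shaker",(.6236,.085)),("bottle",(.6228,.14)),("mill",(.618,.195))): loc(p,X,l,c)
E
```

```text
time_s: 33.0
ee_pos: [0.6168, -0.0292, 0.1006]
ee_rot: [[-0.072, 0.997, 0.003], [0.997, 0.072, -0.004], [-0.004, 0.003, -1.0]]
ft_force: [5.7, -6.9, 3.5]
width: 0.206
grasp_force: 39.1
time_s: 33.38
ee_pos: [0.6168, -0.0278, 0.1005]
ee_rot: [[-0.072, 0.997, 0.003], [0.997, 0.072, -0.004], [-0.004, 0.003, -1.0]]
ft_force: [5.6, -7.7, 3.6]
width: 0.207
grasp_force: 39.1
jar 0.78 ztop 0.1317 world [0.6228 0.0297 0.1268] ext [0.055 0.052 0.014] shelf [0.0115 0.0066]
shaker 0.83 ztop 0.1504 world [0.6221 0.0877 0.1462] ext [0.049 0.054 0.015] shelf [0.0152 0.0644]
bottle 0.87 ztop 0.1705 world [0.6227 0.1427 0.166 ] ext [0.03  0.028 0.013] shelf [0.02   0.1192]
mill 0.77 ztop 0.1885 world [0.6217 0.1932 0.1849] ext [0.019 0.019 0.016] shelf [0.0228 0.1697]
```

```bash
python3 -m inch '[{"dx":0.001,"dy":0,"dz":0,"roll":0},{"dx":0.002,"dy":0,"dz":0,"roll":0},{"dx":0.002,"dy":0,"dz":0,"roll":0}]'
python3 -m inch '[{"dx":0.001,"dy":0,"dz":0,"roll":0},{"dx":0.001,"dy":0,"dz":0,"roll":0}]'
```

```text
time_s: 34.0
ee_pos: [0.6167, -0.0267, 0.1006]
ee_rot: [[-0.072, 0.997, 0.003], [0.997, 0.072, -0.005], [-0.005, 0.003, -1.0]]
ft_force: [6.0, -9.8, 3.5]
width: 0.211
grasp_force: 39.0
time_s: 34.25
ee_pos: [0.6166, -0.0264, 0.1006]
ee_rot: [[-0.071, 0.997, 0.003], [0.997, 0.071, -0.006], [-0.006, 0.003, -1.0]]
ft_force: [6.1, -11.8, 2.4]
width: 0.207
grasp_force: 39.1
```

```bash
python3 -m inch '[{"dx":0.001,"dy":0,"dz":0,"roll":0},{"dx":0.001,"dy":0,"dz":0,"roll":0}]'
python3 -m inch '[{"dx":0,"dy":0,"dz":0,"roll":0},{"dx":0,"dy":0,"dz":0,"roll":0},{"dx":0,"dy":0,"dz":0,"roll":0},{"dx":0,"dy":0,"dz":0,"roll":0},{"dx":-0.003,"dy":0,"dz":-0.02,"roll":0},{"dx":-0.003,"dy":0,"dz":-0.06,"roll":0},{"dx":-0.003,"dy":0,"dz":-0.11,"roll":0},{"dx":0.0,"dy":-0.02,"dz":-0.17,"roll":0},{"dx":0.04,"dy":-0.06,"dz":-0.2,"roll":0},{"dx":0.08,"dy":-0.06,"dz":-0.2,"roll":0},{"dx":0.1,"dy":-0.06,"dz":-0.2,"roll":0},{"dx":0.1,"dy":-0.06,"dz":-0.2,"roll":0},{"dx":0.1,"dy":-0.06,"dz":-0.2,"roll":0}]' 1
python3 - <<'E'
from loc import *
s=status.get_obs();print(s["ee_pos"])
for n in ("scene","wrist"):
    p=eyes.read_camera(n);X=cloud(p,s);print(n)
    for l,c in (("jar",(.6263,.025)),("shaker",(.6236,.085)),("bottle",(.6228,.14)),("mill",(.618,.195))): loc(p,X,l,c)
t=X[(np.hypot(X[...,0]-.618,X[...,1]+.03)<.025)&(X[...,2]>.132)]
c=(t.min(0)+t.max(0))/2-[.6118,.0223,0];print("tab",c,"value",-.0754*c[0]+.9971*c[1]+.18)
cv2.imwrite("pics/w7.png",p["image"])
E
```

```text
time_s: 34.5
ee_pos: [0.6166, -0.026, 0.1006]
ee_rot: [[-0.071, 0.997, 0.003], [0.997, 0.071, -0.006], [-0.006, 0.003, -1.0]]
ft_force: [6.5, -13.7, 0.5]
width: 0.205
grasp_force: 39.1
time_s: 36.12
ee_pos: [0.5481, 0.0728, 0.2994]
ee_rot: [[-0.073, 0.997, -0.001], [0.997, 0.073, -0.001], [-0.001, -0.001, -1.0]]
ft_force: [-0.2, -0.9, -0.2]
width: 0.999
grasp_force: 0.0
[0.54814701 0.07276208 0.29943487]
scene
jar 0.89 ztop 0.1318 world [0.6235 0.0314 0.1267] ext [0.053 0.053 0.013] shelf [0.0123 0.0082]
bottle 0.77 ztop 0.1705 world [0.6236 0.1439 0.1659] ext [0.028 0.027 0.015] shelf [0.021  0.1203]
mill 0.83 ztop 0.1879 world [0.6226 0.1949 0.1842] ext [0.016 0.019 0.016] shelf [0.0238 0.1712]
wrist
jar 0.87 ztop 0.1301 world [0.6212 0.0363 0.1283] ext [0.053 0.06  0.02 ] shelf [0.0105 0.0133]
shaker 0.56 ztop 0.1494 world [0.6175 0.0903 0.1444] ext [0.054 0.053 0.014] shelf [0.0108 0.0674]
bottle 0.58 ztop 0.1696 world [0.6225 0.1451 0.1641] ext [0.028 0.027 0.013] shelf [0.0199 0.1216]
mill 0.63 ztop 0.1889 world [0.6187 0.1963 0.1838] ext [0.021 0.022 0.014] shelf [0.02  0.173]
mill 0.46 ztop 0.1396 world [0.6038 0.2209 0.1402] ext [0.082 0.025 0.024] shelf [0.007  0.1986]
tab [ 0.00366132 -0.05003889  0.13658972] value 0.12983015628519798
```

View pics/w7.png

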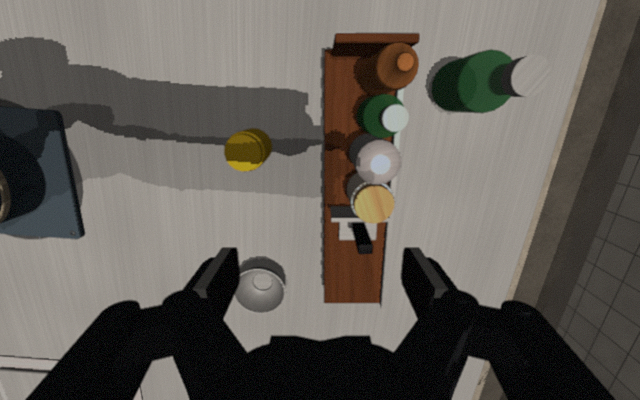

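The row is closed and snug: bookend joint about 0.129, all four upright. The shaker's distance from the rail is close to the limit, so I'll measure it relative to the rail within single images.

Run:
```python
from h import *
s=status.get_obs()
def circ(X,c,z0,z1,R):
    from scipy.optimize import least_squares
    q=X[(np.hypot(X[:,0]-c[0],X[:,1]-c[1])<.036)&(X[:,2]>z0)&(X[:,2]<z1)]
    f=least_squares(lambda v:np.hypot(q[:,0]-v[0],q[:,1]-v[1])-R,c,loss="soft_l1",f_scale=.001);return f.x,len(q)
def bb(X,c,z0):
    q=X[(np.hypot(X[:,0]-c[0],X[:,1]-c[1])<.033)&(X[:,2]>z0)];return (np.percentile(q[:,:2],1,axis=0)+np.percentile(q[:,:2],99,axis=0))/2
for n in ("wrist","top","scene"):
    p=eyes.read_camera(n);X=cloud(p,s).reshape(-1,3);X=X[~np.isnan(X[:,0])]
    r=X[(X[:,2]>.0585)&(X[:,2]<.07)&(X[:,0]>.62)&(X[:,0]<.70)&(X[:,1]>-.12)&(X[:,1]<.2)]
    u=r[:,0]+.0757*r[:,1];u=u[abs(u-.664)<.008]; mid=np.median(u)   # rail mid = x_s .051
    f=X[(abs(X[:,2]-.05)<.004)&(X[:,0]<.6)&(X[:,0]>.54)&(X[:,1]>-.1)&(X[:,1]<.18)];fu=np.percentile(f[:,0]+.0757*f[:,1],2)
    print(n,"c from rail",round(mid-.051/.9971,4),"c from front",round(fu+.055/.9971,4))
    for l,c,a in (("shaker",(.621,.089),(.075,.128,.028)),("jar",(.622,.033),(.06,.112,.03)),("bottle",(.623,.145),(.065,.11,.027))):
        (x,y),k=circ(X,c,*a);print("  ",l,k,"body x_s with c=.6135:",round((x+.0757*y-.6135)*.9971,4))
    for l,c,z in (("shaker",(.621,.089),.1405),("jar",(.622,.033),.126)):
        x,y=bb(X,c,z);print("  ",l,"top x_s",round((x+.0757*y-.6135)*.9971,4))
```

```text
wrist c from rail 0.614 c from front 0.6161
   shaker 405 body x_s with c=.6135: 0.0113
   jar 217 body x_s with c=.6135: 0.0106
   bottle 314 body x_s with c=.6135: 0.0199
   shaker top x_s 0.0046
   jar top x_s 0.0105
top c from rail 0.6151 c from front 0.6157
   shaker 48 body x_s with c=.6135: 0.0156
   jar 116 body x_s with c=.6135: 0.0126
   bottle 0 body x_s with c=.6135: 0.0204
   shaker top x_s -0.0007
   jar top x_s 0.0078
scene c from rail 0.6147 c from front 0.6132
   shaker 349 body x_s with c=.6135: 0.0106
   jar 323 body x_s with c=.6135: 0.0099
   bottle 300 body x_s with c=.6135: 0.0192
   shaker top x_s 0.0082
   jar top x_s 0.0119
```

The shaker and jar look only 1–3 mm inside the x limit. There is time, so I'll nudge each about 5 mm back with shut fingers, watching the force.

```bash
python3 -m inch '[{"dx":0.005,"dy":-0.005,"dz":0.0,"roll":0},{"dx":0.005,"dy":-0.005,"dz":0.02,"roll":0},{"dx":0.005,"dy":-0.005,"dz":0.05,"roll":0},{"dx":0.005,"dy":-0.005,"dz":0.09,"roll":0},{"dx":0.005,"dy":-0.005,"dz":0.13,"roll":0},{"dx":0.005,"dy":-0.005,"dz":0.17,"roll":0},{"dx":0.005,"dy":-0.005,"dz":0.195,"roll":0},{"dx":0.005,"dy":-0.005,"dz":0.2045,"roll":0},{"dx":0.005,"dy":-0.005,"dz":0.2045,"roll":0},{"dx":0.005,"dy":0.005,"dz":0.2045,"roll":0},{"dx":0.005,"dy":0.015,"dz":0.2045,"roll":0},{"dx":0.005,"dy":0.018,"dz":0.2045,"roll":0},{"dx":0.005,"dy":0.02,"dz":0.2045,"roll":0},{"dx":0.005,"dy":0.02,"dz":0.2045,"roll":0}]' -1
python3 -m inch '[{"dx":0,"dy":0.002,"dz":0,"roll":0},{"dx":0,"dy":0.004,"dz":0,"roll":0},{"dx":0,"dy":0.004,"dz":0,"roll":0}]'
python3 -m inch '[{"dx":0,"dy":0.002,"dz":0,"roll":0},{"dx":0,"dy":0.004,"dz":0,"roll":0},{"dx":0,"dy":0.004,"dz":0,"roll":0}]'
```

```text
time_s: 38.52
ee_pos: [0.5675, 0.0809, 0.0954]
ee_rot: [[-0.074, 0.997, -0.0], [0.997, 0.074, -0.0], [-0.0, -0.0, -1.0]]
ft_force: [0.1, -0.4, -0.2]
width: 0.002
grasp_force: 0.0
time_s: 38.9
ee_pos: [0.5717, 0.0813, 0.0954]
ee_rot: [[-0.074, 0.997, 0.0], [0.997, 0.074, -0.0], [-0.0, 0.0, -1.0]]
ft_force: [-0.7, -0.7, -0.5]
width: -0.002
grasp_force: 0.0
time_s: 39.28
ee_pos: [0.5757, 0.0815, 0.0954]
ee_rot: [[-0.074, 0.997, 0.0], [0.997, 0.074, -0.0], [-0.0, 0.0, -1.0]]
ft_force: [-0.6, -0.7, 0.7]
width: -0.001
grasp_force: 0.0
```

```bash
python3 -m inch '[{"dx":0,"dy":0.0015,"dz":0,"roll":0},{"dx":0,"dy":0.003,"dz":0,"roll":0},{"dx":0,"dy":0.003,"dz":0,"roll":0}]'
python3 -m inch '[{"dx":0,"dy":0.0015,"dz":0,"roll":0},{"dx":0,"dy":0.003,"dz":0,"roll":0},{"dx":0,"dy":0.003,"dz":0,"roll":0}]'
python3 - <<'E'
from h import *
s=status.get_obs();p=eyes.read_camera("scene");X=cloud(p).reshape(-1,3)
from scipy.optimize import least_squares
q=X[(np.hypot(X[:,0]-.622,X[:,1]-.089)<.036)&(X[:,2]>.075)&(X[:,2]<.128)]
f=least_squares(lambda v:np.hypot(q[:,0]-v[0],q[:,1]-v[1])-.028,(.622,.089),loss="soft_l1",f_scale=.001).x
print(len(q),f,(f[0]+.0757*f[1]-.6135)*.9971)
E
```

```text
time_s: 39.65
ee_pos: [0.5787, 0.0817, 0.0954]
ee_rot: [[-0.074, 0.997, 0.0], [0.997, 0.074, -0.0], [-0.0, 0.0, -1.0]]
ft_force: [-0.4, 0.0, -0.1]
width: 0.001
grasp_force: 0.0
time_s: 40.02
ee_pos: [0.5811, 0.0819, 0.0953]
ee_rot: [[-0.074, 0.997, -0.001], [0.997, 0.074, -0.0], [0.0, -0.001, -1.0]]
ft_force: [-2.7, -0.6, 1.3]
width: 0.0
grasp_force: 1.5
359 [0.6173343  0.09045968] 0.010651124633617448
```

```bash
python3 -m inch '[{"dx":0,"dy":0.001,"dz":0,"roll":0},{"dx":0,"dy":0.002,"dz":0,"roll":0},{"dx":0,"dy":0.003,"dz":0,"roll":0},{"dx":0,"dy":0.003,"dz":0,"roll":0}]'
python3 -m inch '[{"dx":0,"dy":0.001,"dz":0,"roll":0},{"dx":0,"dy":0.002,"dz":0,"roll":0},{"dx":0,"dy":0.0025,"dz":0,"roll":0},{"dx":0,"dy":0.0025,"dz":0,"roll":0}]'
cat > c.py <<'E'
from h import *
from scipy.optimize import least_squares
s=status.get_obs();p=eyes.read_camera("scene");X=cloud(p).reshape(-1,3)
for l,c,z,R in (("shaker",(.622,.089),(.075,.128),.028),("jar",(.622,.032),(.06,.112),.03),("bottle",(.623,.145),(.065,.11),.027)):
    q=X[(np.hypot(X[:,0]-c[0],X[:,1]-c[1])<.036)&(X[:,2]>z[0])&(X[:,2]<z[1])]
    f=least_squares(lambda v:np.hypot(q[:,0]-v[0],q[:,1]-v[1])-R,c,loss="soft_l1",f_scale=.001).x
    print(l,len(q),"x_s",round((f[0]+.0757*f[1]-.6135)*.9971,4),"y_s",round(-.0754*(f[0]-.6118)+.9971*(f[1]-.0223),4))
E
python3 c.py
```

```text
time_s: 40.58
ee_pos: [0.5837, 0.082, 0.096]
ee_rot: [[-0.074, 0.997, -0.001], [0.997, 0.074, 0.0], [0.0, -0.001, -1.0]]
ft_force: [-8.6, -0.3, 10.9]
width: 0.002
grasp_force: 7.0
time_s: 41.08
ee_pos: [0.5859, 0.0821, 0.0967]
ee_rot: [[-0.074, 0.997, -0.002], [0.997, 0.074, 0.001], [0.001, -0.001, -1.0]]
ft_force: [-12.4, -1.0, 20.9]
width: -0.001
grasp_force: 11.6
shaker 338 x_s 0.0132 y_s 0.0675
jar 321 x_s 0.0102 y_s 0.0092
bottle 291 x_s 0.0202 y_s 0.1226
```

The shaker moved back about 3 mm to x 0.013. The vertical force is growing, so I'll stop here. The jar keeps at least 2 mm of margin. Backing off and checking.

```bash
python3 -m inch '[{"dx":0,"dy":-0.003,"dz":0,"roll":0},{"dx":0,"dy":-0.007,"dz":0,"roll":0},{"dx":0,"dy":-0.015,"dz":0,"roll":0},{"dx":0,"dy":-0.03,"dz":0,"roll":0},{"dx":0,"dy":-0.045,"dz":-0.03,"roll":0},{"dx":0,"dy":-0.06,"dz":-0.08,"roll":0},{"dx":0,"dy":-0.06,"dz":-0.14,"roll":0},{"dx":0,"dy":-0.06,"dz":-0.2,"roll":0},{"dx":0,"dy":-0.06,"dz":-0.2,"roll":0},{"dx":0,"dy":-0.06,"dz":-0.2,"roll":0}]'
python3 c.py
python3 - <<'E'
from loc import *
s=status.get_obs();print(s["ee_pos"])
p=eyes.read_camera("wrist");X=cloud(p,s)
for l,c in (("jar",(.6263,.032)),("shaker",(.6236,.089)),("bottle",(.6228,.144)),("mill",(.618,.195))): loc(p,X,l,c)
for z0 in (.132,):
    t=X[(np.hypot(X[...,0]-.6155,X[...,1]+.028)<.025)&(X[...,2]>z0)]
    c=(t.min(0)+t.max(0))/2-[.6118,.0223,0];print("value",-.0754*c[0]+.9971*c[1]+.18)
X=X.reshape(-1,3)
from scipy.optimize import least_squares
for l,c,z,R in (("shaker",(.622,.089),(.075,.128),.028),("jar",(.622,.032),(.06,.112),.03)):
    q=X[(np.hypot(X[:,0]-c[0],X[:,1]-c[1])<.036)&(X[:,2]>z[0])&(X[:,2]<z[1])]
    f=least_squares(lambda v:np.hypot(q[:,0]-v[0],q[:,1]-v[1])-R,c,loss="soft_l1",f_scale=.001).x
    print(l,len(q),"x_s",round((f[0]+.0757*f[1]-.6135)*.9971,4))
p=eyes.read_camera("scene");cv2.imwrite("pics/s8.png",cv2.resize(p["image"][150:290,240:440],None,fx=3.9,fy=3.9,interpolation=2))
E
```

```text
time_s: 42.38
ee_pos: [0.5268, 0.0781, 0.295]
ee_rot: [[-0.075, 0.997, -0.0], [0.997, 0.075, 0.0], [0.0, -0.0, -1.0]]
ft_force: [0.6, 0.7, -0.6]
width: 0.001
grasp_force: 0.0
shaker 346 x_s 0.0118 y_s 0.0676
jar 320 x_s 0.0102 y_s 0.0089
bottle 305 x_s 0.0197 y_s 0.1223
[0.52643526 0.07808285 0.29431325]
jar 0.62 ztop 0.1303 world [0.6218 0.0352 0.1289] ext [0.053 0.059 0.021] shelf [0.0109 0.0121]
shaker 0.71 ztop 0.1505 world [0.6197 0.0912 0.145 ] ext [0.054 0.055 0.013] shelf [0.0131 0.0681]
shaker 0.19 ztop 0.0631 world [0.6165 0.0809 0.0952] ext [0.097 0.084 0.088] shelf [0.0091 0.0581]
bottle 0.57 ztop 0.17 world [0.622  0.1458 0.1648] ext [0.028 0.028 0.013] shelf [0.0195 0.1224]
mill 0.62 ztop 0.14 world [0.6034 0.2267 0.1347] ext [0.08  0.016 0.013] shelf [0.0071 0.2045]
value 0.1298408531793675
shaker 553 x_s 0.0126
jar 332 x_s 0.0107
```

View pics/s8.png

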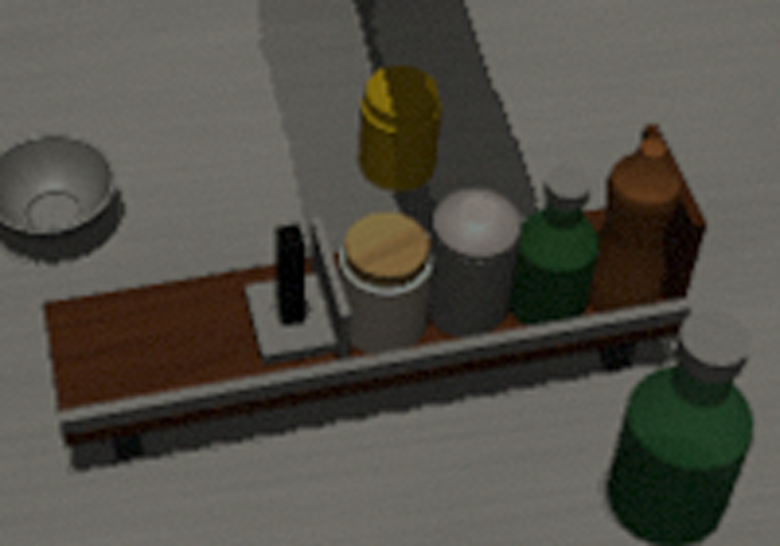

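The view shows mill, bottle, shaker, jar and bookend closed up, upright and near the rail, with the arm clear and nothing else moved. Handing in.

```bash
python3 -c "
from workcell import ctrl;print(ctrl.sign_off())"
```

```text
the job is handed in; nothing more can be done
None
```

I handed the job in at about 43 s: mill, bottle, shaker and jar stand upright in a snug row against the bookend (joint about 0.129), with the shaker (about 0.012) and jar (about 0.010) only 2–3 mm inside their rear-rail limits by camera; the hand-in gave no verdict.

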